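# Find the rattling ballast case and present it

## Robot

A 6-joint arm with a two-finger parallel gripper is mounted at the origin on the work surface. World frame = base frame: x ahead of the robot, y to its left, z up, the work surface at z = 0. Lengths are in mm, angles in rad, forces in N, time in s.
With the tool pointing down it reaches from about 375 to 900 mm from the base axis. Payload 3.1 kg.
Tool frame: the origin (TCP) lies midway between the tips of the shut fingers; the grasp point (between the pads) lies 19 mm behind it (grip_point_offset is the distance from the TCP to the grasp point, in mm); z points along the fingers, y is the line along which they close (so a half turn about z gives the same grasp; the last joint's range is limited). The gripper opens to 87 mm and grips with 3 to 60 N. Pads are 19 mm wide; open, the fingers measure 117 mm over their backs; the gripper's body (75 mm by 190 mm) begins 51 mm behind the grasp point.
Start: joints at [-1.345, 0.527, 1.433, -0, 1.181, -0.178], TCP at [245.592, -574.701, 222.548] pointing down, gripper open.
Joint ranges: [-3.08, 3.08], [-0.75, 2.2], [0.22, 2.44], [-1.43, 4.57], [0, 2.65], [-2.85, 2.85]. Speed limits (rad/s): [2.79, 2.79, 3.14, 3.14, 3.14, 3.14].

## Interface

Orientations are given as a 3x3 rotation matrix whose columns are the frame's x, y, z axes.
In Python, from workcell import * gives the robot as it stands. The module is installed in compiled form; this text tells all that it offers.
- The arm moves only by the tool apply_moves, never from a script. Its argument "rows" is a list that holds one entry, the list of rows, each a list of 7 numbers: the shift along the tool's x, y, z in m, then the turn, a rotation vector about the tool's x, y, z in rad, then the closure in counts, from 0 (fully open) to 255 (shut). In form: [[[dx, dy, dz, wx, wy, wz, jaw], ...]]. A call has 1 to 8 rows; each row shifts and turns the commanded pose from where the row before left it, along the tool's axes as they then stand; what a row does not reach is not made up. A row lasts 1/8 s, in which the tool goes at most 62.5 mm and 10.7 degrees, less where a joint would pass 70% of its speed; a pose out of reach is approached as far as the arm can. A call is refused whole if a number of a shift passes 0.0625 or a number of a turn 0.188, either way. A call with a gripper value outside its range is refused whole. The fingers move at their own pace and stop on an object; "squeeze" is the grip in N (left out, the last holds). Time passes only in rows, so rows that do not move let the fingers close. It gives the time, the measured TCP pose, the force and the opening at its end, in the units of the state.
- observe(): the state, without advancing time (a new reading comes with each control period).
- grab_frame(name): name is "side" or "top" or "wrist"; returns (picture, depth): 480x640x3 uint8, red, green, blue; 480x640 float32, mm along the optical axis (not along the pixel's ray), 0 where there is no reading.
- camera_model(name): a dict with "vfov" (degrees; the focal length in pixels is half the picture's height over the tangent of half this angle, whatever the lens; pixels are square), "cx", "cy" (the principal point, pixels), "pose" (4x4, takes a point from camera to world coordinates). Camera axes: x right, y down, z forward; pixel columns grow to the right and rows downward; lengths in mm; the calibration is good to about 2 mm. A picture is of the moment at which its call begins: read the wrist's pose just before it. camera_model takes no time and is no camera call; for the wrist camera it gives the pose at the moment of the call.
- job_done(): hands the job in, once; it reports no verdict.
The state is a dict: "clock": time; "joint_positions": joint angles; "joint_vel": joint speeds; "joint_efforts": joint torques, N m; "tcp_pos": TCP position; "orientation": TCP orientation; "contact_force": force on the tool from outside, world axes, zero at the start; "moment": the same for the moment, N m; "width": finger opening in mm.
Only numpy, scipy, OpenCV 4.12 (cv2) and the standard library are available. Lean on these libraries where they do the work, as an engineer would, in place of code of your own. Each camera call takes 0.05 s, during which the arm holds its last target. There are 200 camera calls.

## Task

One of the three sealed centrifuge ballast cases on the mat has a weight that has come loose inside. From left to right as the robot sees them, pick each case up and rock it in the air, its far end steeply down (about 30 degrees) and then its near end, and set it back flat on the mat (the last may stay in hand if it is the loose one). Then hold the loose one up about 15 cm over the steel tile, tipped about 30 degrees to either end so that its weight lies at the low end, and finish while still holding it there, leaving the other things on the bench where they are.

Things in the scene. Friction and masses are not known exactly. Their poses are not given: they have to be found in the camera images.
- case_left: the left one (left is +y) of three like sealed cases in a row on the mat: grey plastic, clear lid in a white frame, 110 x 56 x 40 mm, about 0.2 kg plus the weight inside. Origin: centre of underside; x along the 110 mm, towards its far end (away from the robot, yaw within 0.3 rad at first), y across the 56 mm (to grip), z up. Inside: channel 80 (x) x 40 mm, floor 6 mm up.
- case_middle: the middle one (left is +y) of three like sealed cases in a row on the mat: grey plastic, clear lid in a white frame, 110 x 56 x 40 mm, about 0.2 kg plus the weight inside. Origin: centre of underside; x along the 110 mm, towards its far end (away from the robot, yaw within 0.3 rad at first), y across the 56 mm (to grip), z up. Inside: channel 80 (x) x 40 mm, floor 6 mm up.
- case_right: the right one (left is +y) of three like sealed cases in a row on the mat: grey plastic, clear lid in a white frame, 110 x 56 x 40 mm, about 0.2 kg plus the weight inside. Origin: centre of underside; x along the 110 mm, towards its far end (away from the robot, yaw within 0.3 rad at first), y across the 56 mm (to grip), z up. Inside: channel 80 (x) x 40 mm, floor 6 mm up.
- weight_a: steel disc, diameter 36, height 26 mm, 0.2 kg, shut in one of the cases (which one varies), seen through the lid; at first at its middle. Origin: centre of underside. Of the three like weights exactly one, any of them, is loose: it slides up to 22 mm either way along its case, to the low end once tipped over 10 degrees. The other two are stuck in the middle.
- weight_b: steel disc, diameter 36, height 26 mm, 0.2 kg, shut in one of the cases (which one varies), seen through the lid; at first at its middle. Origin: centre of underside. Of the three like weights exactly one, any of them, is loose: it slides up to 22 mm either way along its case, to the low end once tipped over 10 degrees. The other two are stuck in the middle.
- weight_c: steel disc, diameter 36, height 26 mm, 0.2 kg, shut in one of the cases (which one varies), seen through the lid; at first at its middle. Origin: centre of underside. Of the three like weights exactly one, any of them, is loose: it slides up to 22 mm either way along its case, to the low end once tipped over 10 degrees. The other two are stuck in the middle.
- mat: black rubber mat lying on the bench, 210 (x) x 560 (y) x 4 mm, fixed; the cases stand on it. Origin: centre of its underside, on the bench at z = 0; axes along the world's.
- tile: square steel tile lying on the bench beyond the mat, 100 x 100 x 6 mm, fixed. Origin: centre of its underside; the case is presented with its origin over this point.
- pot_1: bystander: small capped pot, diameter 30, height 42 mm, on the mat's near edge between the left and middle cases. Origin: centre of its underside, as for all bystanders.
- pot_2: bystander: small capped pot, diameter 30, height 42 mm, on the mat's far edge between the middle and right cases.
- bottle: bystander: small bottle, diameter 48, height 75 mm, to the left of the tile.
- collar: bystander: aluminium ring, outer diameter 56, height 18 mm, to the right of the tile.
- wrench: bystander: wrench lying on the bench to the right of the mat.
- slide_box: bystander: small cardboard box 85 x 32 x 30 mm to the left of the mat.

How it is judged:
By the outcome, as a careful person would: the job done as asked, in the order asked, and still so for the second after the job is handed in, while the arm keeps its last pose, push and grip.
It also fails if it takes over 72 s, if anything falls off the work surface, if the arm or the gripper's body presses on something with over 40 N, if the wrist force passes 120 N, or if a joint passes its speed limit or range.

## Working session

There is one attempt and no reset: what is moved stays moved. The work goes in short steps, Python scripts to look and compute and a tool call to move; the robot and the scene stay as the last step left them, time stands still between calls to the robot, and variables do not carry over. Pictures are saved under pics/ and viewed, on a budget of 10 in all, crops included, one or two more only if the job needs it, and the job is handed in when it is done.

Besides the shell and the picture viewer there is one more tool, called as name([rows], argument=value, ...), one row to a line, values as JSON. apply_moves: Moves the arm, as the interface text tells. Its arguments: {"type":"object","properties":{"rows":{"type":"array","items":{"type":"array","items":{"type":"array","items":{"type":"number"}}}},"squeeze":{"type":"number"}},"required":["rows"]}

```bash
mkdir -p pics; python3 - <<'E'
from workcell import *
import cv2,numpy as np
s=observe();print(s['clock'],s['tcp_pos'],s['width']);print(np.round(s['orientation'],3).tolist())
for n in('top','side'):
    m=camera_model(n);print(n,m['vfov'],m['cx'],m['cy'],np.round(m['pose'],3).tolist())
    p,d=grab_frame(n);cv2.imwrite(f'pics/{n}0.png',p[...,::-1]);np.savez(f'{n}0',p=p,d=d)
E
```

```text
0.0 [ 245.45425288 -573.98354634  221.56862796] 87.23465126201258
[[0.92, 0.393, -0.0], [0.393, -0.92, 0.002], [0.0, -0.002, -1.0]]
top 42.065158361327796 327.1373031143604 234.23189901053803 [[0.004, -0.995, 0.102, 404.185], [-1.0, -0.003, 0.009, 3.143], [-0.009, -0.102, -0.995, 1476.928], [0.0, 0.0, 0.0, 1.0]]
side 56.651316312300885 315.1598188649265 244.1504384498636 [[0.996, -0.054, 0.07, 508.483], [-0.087, -0.712, 0.697, -679.535], [0.012, -0.7, -0.714, 717.46], [0.0, 0.0, 0.0, 1.0]]
```

View pics/top0.png

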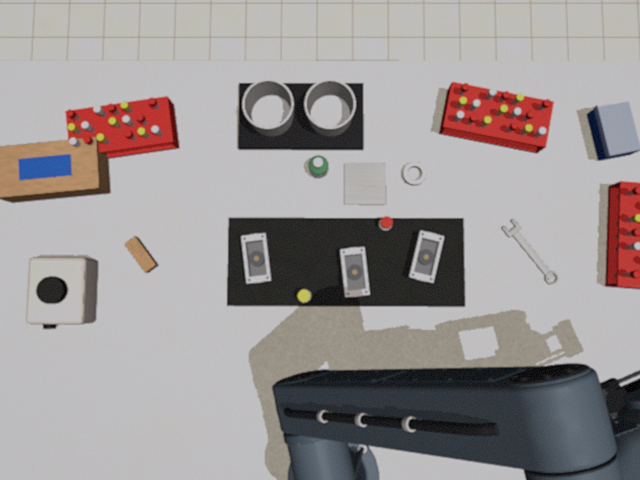

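View pics/side0.png

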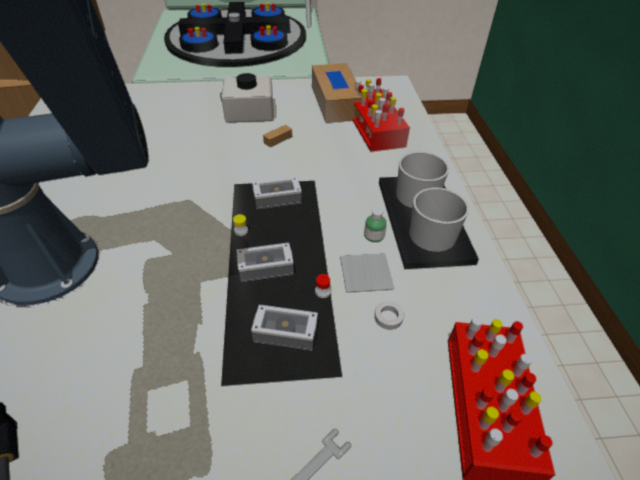

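The top view shows the cases at px (256,258), (355,272) and (427,257), the tile at (365,184), the bottle at (318,166), the collar at (413,173), and pots at (304,296) and (386,223). The side view agrees, with each disc at mid-case.

```bash
cat > h.py <<'E'
from workcell import *
import cv2,numpy as np
from scipy.spatial.transform import Rotation as Ro
def ray(n,uv,z,M=None):
    m=M or camera_model(n);f=240/np.tan(np.radians(m['vfov']/2));P=np.array(m['pose'])
    d=P[:3,:3]@np.array([(uv[0]-m['cx'])/f,(uv[1]-m['cy'])/f,1]);return P[:3,3]+d*(z-P[2,3])/d[2]
def rects(p,n,z,lo,hi,box,thr=140):
    # bright regions inside box
    u0,v0,u1,v1=box;k=np.zeros(p.shape[:2],np.uint8);k[v0:v1,u0:u1]=(p[v0:v1,u0:u1].min(2)>thr)*255
    out=[]
    for c in cv2.findContours(k,cv2.RETR_EXTERNAL,cv2.CHAIN_APPROX_NONE)[0]:
        if not lo<cv2.contourArea(c)<hi: continue
        q=np.array([ray(n,a,z)[:2] for a in c[:,0]],np.float32)
        (cx,cy),(w,h),a=cv2.minAreaRect(q)
        if w<h:w,h,a=h,w,a+90
        a=np.radians((a+90)%180-90);out.append((round(cx,1),round(cy,1),round(w),round(h),round(a,3)))
    return out
def go(x,y,z,yaw,pitch=0,n=1):
    "rows from measured pose to TCP target; pitch>0 = far end down"
    s=observe();R=np.array(s['orientation']);p=np.array(s['tcp_pos'])
    T=(Ro.from_euler('z',yaw)*Ro.from_euler('y',pitch)*Ro.from_euler('x',np.pi)).as_matrix()
    print('clock',round(s['clock'],2),'shift mm',np.round(R.T@(np.array([x,y,z])-p),1),'turn',np.round(Ro.from_matrix(R.T@T).as_rotvec(),3))
E
python3 - <<'E'
from h import *
d=np.load('top0.npz');p=d['p']
print('cases',rects(p,'top',44,100,2500,(232,222,462,303)))
print('tile',ray('top',(365,184),6))
k=rects(p,'top',6,600,3000,(335,155,395,212),1);
for n,uv,z in(('pot1',(304,296),42),('pot2',(386,223),42),('bottle',(318,166),60),('collar',(413,173),18)):print(n,ray('top',uv,z).round())
for uv in((256,258),(355,272),(427,257)):print(uv,p[uv[1]-24:uv[1]+25:6,uv[0]].tolist())
# side check: centre of bright rects
s=np.load('side0.npz')['p']
for uv in((277,186),(264,256),(286,323)):print('side',ray('side',uv,44).round())
print('tile side',ray('side',(367,272),6).round())
E
```

```text
cases [(466.4, -46.1, 111, 57, np.float64(0.108)), (496.0, 181.4, 112, 57, np.float64(0.131)), (501.4, -211.5, 113, 57, np.float64(-0.244))]
tile [675.96930026 -72.95295199   6.        ]
pot1 [409.  69.  42.]
pot2 [ 578. -119.   42.]
bottle [708.  38.  60.]
collar [ 700. -186.   18.]
(256, 258) [[185, 184, 185], [150, 148, 149], [122, 120, 120], [96, 94, 97], [162, 139, 99], [96, 94, 99], [121, 120, 119], [178, 176, 178], [155, 153, 155]]
(355, 272) [[191, 190, 192], [136, 135, 135], [123, 118, 120], [96, 95, 97], [164, 141, 103], [95, 93, 96], [123, 120, 120], [153, 147, 142], [134, 130, 127]]
(427, 257) [[191, 190, 193], [119, 117, 118], [124, 122, 123], [95, 93, 97], [162, 139, 102], [92, 90, 91], [119, 117, 118], [175, 173, 175], [156, 154, 157]]
side [499. 182.  44.]
side [466. -48.  44.]
side [ 504. -216.   44.]
tile side [680. -75.   6.]
```

apply_moves([
  [[0.035,-0.04,0.004,0,0,0,0],[0.035,-0.04,0.004,0,0,0,0],[0.035,-0.04,0.004,0,0,0,0],[0.035,-0.04,0.004,0,0,0,0],[0.035,-0.04,0.004,0,0,0,0],[0.035,-0.04,0.004,0,0,0,0],[0.035,-0.04,0.004,0,0,0,0],[0.035,-0.04,0.004,0,0,0,0]],
], squeeze=35)

```text
clock: 1.1
tcp_pos: [377.6, -168.8, 190.4]
orientation: [[0.92, 0.392, 0.0], [0.392, -0.92, 0.0], [0.0, 0.0, -1.0]]
contact_force: [0.4, 0.6, 0.6]
width: 87.1
```

apply_moves([
  [[0.035,-0.04,0.005,0,0,0,0],[0.035,-0.04,0.005,0,0,0,0],[0.035,-0.04,0.005,0,0,0,0],[0.035,-0.04,0.005,0,0,0,0],[0.035,-0.04,0.005,0,0,0,0],[0.035,-0.04,0.005,0,0,0,0],[0.035,-0.04,0.005,0,0,0.136,0],[0,0,0,0,0,0.136,0]],
])

```text
clock: 2.1
tcp_pos: [493.4, 186.8, 155.0]
orientation: [[0.991, 0.132, 0.001], [0.132, -0.991, 0.001], [0.001, -0.001, -1.0]]
contact_force: [0.1, -1.3, -0.1]
width: 87.2
```

```bash
python3 - <<'E'
from h import *
go(496,181.4,11,0.131)
m=camera_model('wrist');p,d=grab_frame('wrist');cv2.imwrite('pics/w1.png',p[...,::-1]);np.savez('w1',p=p)
print(m['vfov'],np.round(m['pose'],3).tolist());s=observe();print(s['tcp_pos'],s['contact_force'],s['moment'],np.round(s['joint_positions'],2))
E
```

```text
clock 2.1 shift mm [  1.7   5.7 144. ] turn [-0.001 -0.001  0.001]
58.49273624216412 [[0.133, -0.96, -0.246, 561.325], [-0.991, -0.129, -0.033, 195.21], [0.0, 0.248, -0.969, 317.495], [0.0, 0.0, 0.0, 1.0]]
[492.5641439  185.29560322 154.92819631] [ 0.5442266  -0.65011433  0.76768114] [ 0.02267512 -0.00838312  0.01787491] [0.15 0.49 1.75 0.   0.9  1.59]
```

View pics/w1.png

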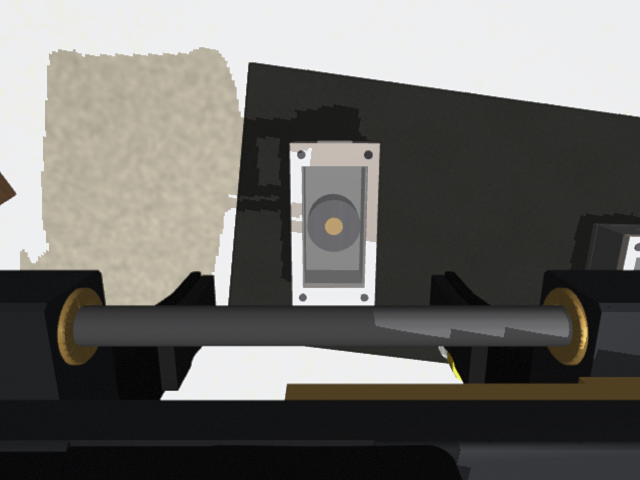

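The wrist view shows the left case upright at about px (335,224), with corners (290,143), (380,143), (377,305) and (293,305). The disc is at its middle.

```bash
python3 - <<'E'
from h import *
q=np.array([ray('wrist',a,44)[:2] for a in((290,143),(380,143),(377,305),(293,305))]);print(q.round(1).tolist(),q.mean(0));e=(q[0]+q[1]-q[2]-q[3]);print(np.arctan2(e[1],e[0]))
E
```

```text
[[546.8, 212.0], [554.1, 156.3], [446.1, 140.6], [438.7, 197.9]] [496.43421347 176.71330594]
0.13663777336807764
```

apply_moves([
  [[0.002,0.006,0.03,0,0,0,0],[0,0,0.046,0,0,0,0],[0,0,0.04,0,0,0,0],[0,0,0.028,0,0,0,0],[0,0,0,0,0,0,255],[0,0,0,0,0,0,255],[0,0,0,0,0,0,255],[0,0,0,0,0,0,255]],
], squeeze=35)

```text
clock: 3.15
tcp_pos: [496.2, 178.2, 12.8]
orientation: [[0.991, 0.131, 0.002], [0.131, -0.991, 0.001], [0.003, -0.001, -1.0]]
contact_force: [-0.6, 0.8, 2.6]
width: 55.6
```

apply_moves([
  [[0,0,-0.04,0,0,0,255],[0,0,-0.06,0,0,0,255],[0,0,-0.03,0,0,0,255],[0,0,0,0,-0.14,0,255],[0,0,0,0,-0.14,0,255],[0,0,0,0,-0.14,0,255],[0,0,0,0,-0.14,0,255],[0,0,0,0,0,0,255]],
])

```text
clock: 4.15
tcp_pos: [496.6, 177.5, 139.2]
orientation: [[0.84, 0.131, -0.526], [0.111, -0.991, -0.07], [-0.53, 0.0, -0.848]]
contact_force: [-0.4, 0.2, -2.7]
width: 55.7
```

apply_moves([
  [[0,0,0,0,0,0,255],[0,0,0,0,0,0,255],[0,0,0,0,0,0,255]],
])

```text
clock: 4.53
tcp_pos: [495.0, 177.7, 142.4]
orientation: [[0.841, 0.132, -0.525], [0.112, -0.991, -0.07], [-0.53, -0.0, -0.848]]
contact_force: [-0.3, 0.6, -3.6]
width: 56.4
```

```bash
python3 - <<'E'
from h import *
s=observe();print(s['clock'],s['contact_force'].round(2) ,s['moment'].round(3),np.round(s['joint_positions'],2))
p,d=grab_frame('side');q,_=grab_frame('wrist')
cv2.imwrite('pics/t1.png',np.hstack([cv2.resize(p[60:300,140:460],(400,300)),cv2.resize(q,(400,300))])[...,::-1])
E
```

```text
4.525 [-0.27  0.6  -3.55] [ 0.09  -0.762 -0.015] [ 0.13  0.75  1.37 -0.    1.58  1.57]
```

View pics/t1.png

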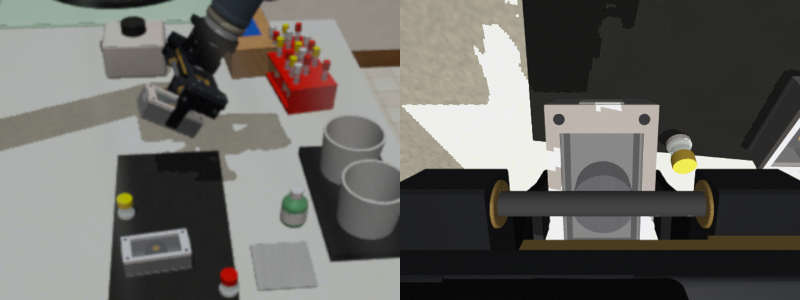

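The picture shows the left case tipped far end down. In the wrist half, the disc still has its mid-channel gap to the far wall (disc edge at v≈160, wall at v≈133), so it looks stuck. Next I'll tip the near end down.

apply_moves([
  [[0,0,0,0,0.157,0,255],[0,0,0,0,0.157,0,255],[0,0,0,0,0.157,0,255],[0,0,0,0,0.157,0,255],[0,0,0,0,0.157,0,255],[0,0,0,0,0.157,0,255],[0,0,0,0,0.157,0,255],[0,0,0,0,0,0,255]],
])

```text
clock: 5.62
tcp_pos: [490.1, 177.4, 141.9]
orientation: [[0.859, 0.132, 0.494], [0.114, -0.991, 0.066], [0.498, -0.0, -0.867]]
contact_force: [0.5, 0.6, -3.5]
width: 55.8
```

apply_moves([
  [[0,0,0,0,0,0,255],[0,0,0,0,0,0,255],[0,0,0,0,0,0,255]],
])

```text
clock: 6.0
tcp_pos: [498.2, 178.2, 145.0]
orientation: [[0.852, 0.131, 0.507], [0.113, -0.991, 0.067], [0.511, -0.0, -0.859]]
contact_force: [0.2, 0.3, -3.4]
width: 55.8
```

```bash
python3 - <<'E'
from h import *
s=observe();print(s['clock'],s['contact_force'].round(2) ,s['moment'].round(3),np.round(s['joint_positions'],2))
q,_=grab_frame('wrist')
cv2.imwrite('pics/w2.png',q[...,::-1])
go(496,178,13,0.131)
E
```

```text
6.0 [ 0.23  0.26 -3.39] [-0.023  0.641  0.015] [ 0.13  0.46  2.15 -0.    0.    1.57]
clock 6.05 shift mm [-6.880e+01 -1.000e-01  1.124e+02] turn [-0.    -0.536  0.001]
```

apply_moves([
  [[0,0,0,0,-0.134,0,255],[0,0,0,0,-0.134,0,255],[0,0,0,0,-0.134,0,255],[0,0,0,0,-0.134,0,255],[0,0,0.04,0,0,0,255],[0,0,0.05,0,0,0,255],[0,0,0.02,0,0,0,255],[0,0,0,0,0,0,255]],
])

```text
clock: 7.05
tcp_pos: [496.2, 177.9, 32.8]
orientation: [[0.991, 0.131, -0.003], [0.131, -0.991, -0.0], [-0.003, -0.0, -1.0]]
contact_force: [-1.0, 0.7, -4.0]
width: 55.6
```

```bash
python3 -c "
from h import *
go(496,178,13,.131)"
```

```text
clock 7.05 shift mm [-0.1 -0.1 19.8] turn [-0.     0.003  0.001]
```

View pics/w2.png

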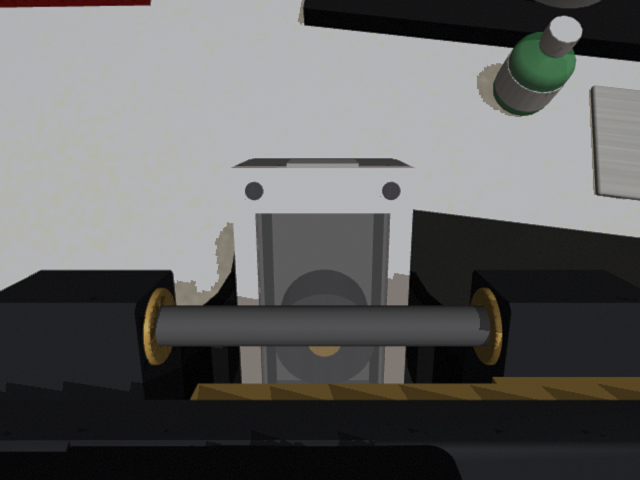

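The near-down view shows the disc with almost the same far-wall gap as before (wall v≈212, disc edge v≈270), so the left weight hasn't slid. I'll set the case down and go on to the middle one.

apply_moves([
  [[0,0,0.014,0,0,0,255],[0,0,0.005,0,0,0,255],[0,0,0,0,0,0,255],[0,0,0,0,0,0,0],[0,0,0,0,0,0,0],[0,0,0,0,0,0,0],[0,0,-0.03,0,0,0,0],[0,0,-0.055,0,0,0,0]],
])

```text
clock: 8.05
tcp_pos: [495.2, 177.7, 99.9]
orientation: [[0.991, 0.131, -0.006], [0.131, -0.991, -0.001], [-0.006, -0.0, -1.0]]
contact_force: [1.1, 0.3, -0.0]
width: 86.2
```

apply_moves([
  [[-0.015,0.05,-0.02,0,0,0,0],[-0.015,0.055,-0.01,0,0,0,0],[-0.015,0.055,0,0,0,0,0],[-0.014,0.055,0,0,0,0,0],[0,0.005,0,0,0,0.023,0],[0,0,0,0,0,0,0]],
])

```text
clock: 8.8
tcp_pos: [467.1, -47.9, 130.6]
orientation: [[0.994, 0.107, -0.001], [0.107, -0.994, 0.0], [-0.001, -0.0, -1.0]]
contact_force: [0.5, -0.9, -0.5]
width: 87.2
```

```bash
python3 - <<'E'
from h import *
p,_=grab_frame('top');np.savez('top1',p=p);print(rects(p,'top',44,600,2500,(232,222,462,303)))
q,_=grab_frame('wrist');np.savez('w3',p=q)
s=np.vstack([cv2.resize(p[215:310,220:470],(800,304)),cv2.resize(q,(400,300))[:,[*range(400)]*2]]);cv2.imwrite('pics/t2.png',s[:600,:,::-1])
go(466,-46,12,.108)
E
```

```text
[(498.2, 180.0, 111, 57, np.float64(0.128)), (501.5, -211.4, 113, 57, np.float64(-0.244))]
clock 8.9 shift mm [ -0.6  -0.6 118.4] turn [-0.001  0.002  0.002]
```

View pics/t2.png

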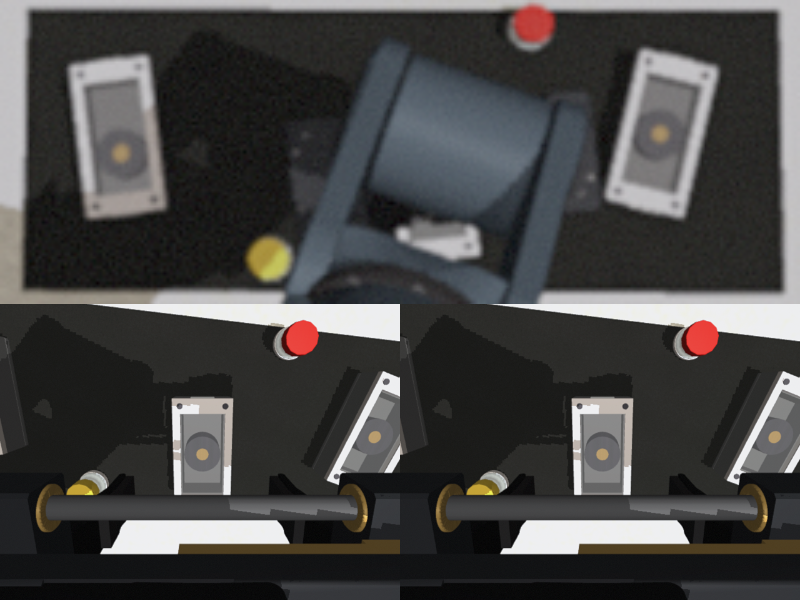

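The top crop shows the left case's disc at (121,153), below the case centre (117,136), while the right case's disc is centred. I'll put numbers on it while the gripper is over the middle case.

```bash
cat >> h.py <<'E'
def gold(p,n,box,z=36,M=None):
    u0,v0,u1,v1=box;s=p[v0:v1,u0:u1].astype(int);k=((s[...,0]-s[...,2]>30)&(s[...,0]-s[...,1]<60)&(s[...,1]<190)).astype(np.uint8)
    v,u=np.nonzero(k);return len(u),(u.mean()+u0,v.mean()+v0),ray(n,(u.mean()+u0,v.mean()+v0),z,M)[:2].round(1)
E
python3 - <<'E'
from h import *
for f in('top0','top1'):
    p=np.load(f+'.npz')['p']
    for c in((246,240,268,278),(417,240,437,278)):print(f,gold(p,'top',c))
E
```

```text
top0 (21, (np.float64(256.0), np.float64(258.0)), array([496.2, 181.1]))
top0 (21, (np.float64(425.76190476190476), np.float64(256.3809523809524)), array([ 501.4, -211.3]))
top1 (23, (np.float64(257.39130434782606), np.float64(262.47826086956525)), array([485.9, 177.7]))
top1 (22, (np.float64(425.8636363636364), np.float64(256.3181818181818)), array([ 501.5, -211.5]))
```

apply_moves([
  [[0,0,0.04,0,0,0,0],[0,0,0.05,0,0,0,0],[0,0,0.027,0,0,0,0],[0,0,0,0,0,0,255],[0,0,0,0,0,0,255],[0,0,0,0,0,0,255],[0,0,0,0,0,0,255]],
])

```text
clock: 9.78
tcp_pos: [467.7, -47.9, 14.6]
orientation: [[0.994, 0.109, 0.001], [0.109, -0.994, -0.001], [0.001, 0.001, -1.0]]
contact_force: [-0.4, 1.7, 2.1]
width: 55.6
```

The left disc has moved 12 mm towards the near end relative to its case, so it is the loose one, sliding slowly. I still have to rock the middle and right cases. I'll hold the tips longer and work 10 cm further out, because joint 5 came close to its limit last time.

apply_moves([
  [[0,0,-0.04,0,0,0,255],[0.03,0,-0.045,0,0,0,255],[0.04,0,-0.04,0,0,0,255],[0.03,0,0,0,-0.14,0,255],[0,0,0,0,-0.14,0,255],[0,0,0,0,-0.14,0,255],[0,0,0,0,-0.13,0,255],[0,0,0,0,0,0,255]],
])

```text
clock: 10.78
tcp_pos: [567.1, -36.6, 135.9]
orientation: [[0.847, 0.109, -0.521], [0.094, -0.994, -0.056], [-0.524, -0.001, -0.852]]
contact_force: [-0.2, 0.1, -3.9]
width: 56.0
```

apply_moves([
  [[0,0,0,0,0,0,255],[0,0,0,0,0,0,255],[0,0,0,0,0,0,255],[0,0,0,0,0,0,255],[0,0,0,0,0,0,255],[0,0,0,0,0,0,255],[0,0,0,0,0,0,255],[0,0,0,0,0,0,255]],
])

```text
clock: 11.78
tcp_pos: [566.6, -36.9, 138.2]
orientation: [[0.847, 0.109, -0.521], [0.093, -0.994, -0.057], [-0.524, -0.0, -0.852]]
contact_force: [0.0, -0.2, -3.6]
width: 55.9
```

```bash
python3 - <<'E'
from h import *
s=observe();print(s['clock'],s['contact_force'].round(2) ,s['moment'].round(3),np.round(s['joint_positions'],2))
go(567,-37,140,.108,-.54)
E
```

```text
11.775 [ 0.02 -0.15 -3.59] [ 0.081 -0.646 -0.002] [-0.18  0.81  1.25 -0.15  1.62  1.32]
clock 11.78 shift mm [-0.6  0.1 -1.8] turn [-0.000e+00  1.092e+00  1.000e-03]
```

apply_moves([
  [[0,0,0,0,0.15,0,255],[0,0,0,0,0.155,0,255],[0,0,0,0,0.155,0,255],[0,0,0,0,0.155,0,255],[0,0,0,0,0.155,0,255],[0,0,0,0,0.155,0,255],[0,0,0,0,0.155,0,255],[0,0,0,0,0,0,255]],
])

```text
clock: 12.78
tcp_pos: [567.3, -27.1, 137.5]
orientation: [[0.902, 0.126, 0.414], [0.102, -0.992, 0.079], [0.42, -0.029, -0.907]]
contact_force: [-0.4, -0.0, -3.9]
width: 55.7
```

apply_moves([
  [[0,0,0,0,0,0,255],[0,0,0,0,0,0,255],[0,0,0,0,0,0,255],[0,0,0,0,0,0,255],[0,0,0,0,0,0,255],[0,0,0,0,0,0,255],[0,0,0,0,0,0,255],[0,0,0,0,0,0,255]],
])

```text
clock: 13.78
tcp_pos: [569.5, -27.8, 138.3]
orientation: [[0.9, 0.126, 0.418], [0.104, -0.992, 0.077], [0.424, -0.026, -0.905]]
contact_force: [-0.2, 0.3, -4.0]
width: 55.6
```

```bash
python3 - <<'E'
from h import *
s=observe();print(s['clock'],s['contact_force'].round(2) ,s['moment'].round(3),np.round(s['joint_positions'],2))
go(467,-48,35,.108)
E
```

```text
13.775 [-0.22  0.31 -4.03] [-0.08   0.509  0.023] [-0.37  0.49  1.98  0.67  0.36  0.49]
clock 13.78 shift mm [-138.1    9.7   49.2] turn [-0.03  -0.437  0.013]
```

It only reached about 25° near end down, because of the joint speed cap near the wrist singularity. I'll add the rest.

```bash
python3 -c "
from h import *
go(567,-37,138,.108,-.53)"
```

```text
clock 13.78 shift mm [-3.3  8.8 -1.5] turn [-0.032  0.092  0.005]
```

apply_moves([
  [[0,0,0,0.01,0.03,0,255],[0,0,0,0.01,0.03,0,255],[0,0,0,0.01,0.03,0,255],[0,0,0,0,0,0,255],[0,0,0,0,0,0,255],[0,0,0,0,0,0,255]],
])

```text
clock: 14.52
tcp_pos: [569.9, -27.8, 138.5]
orientation: [[0.859, 0.14, 0.493], [0.096, -0.989, 0.115], [0.504, -0.052, -0.862]]
contact_force: [0.4, 0.4, -4.0]
width: 55.9
```

```bash
python3 - <<'E'
from h import *
s=observe();print(s['clock'],s['contact_force'].round(2) ,s['moment'].round(3),np.round(s['joint_positions'],2),s['orientation'][2])
go(467,-48,35,.108); go(567,-37,138,.108,-.53)
E
```

```text
14.525 [ 0.4   0.41 -3.98] [-0.136  0.598  0.006] [-0.41  0.5   2.04  1.11  0.35  0.02] [ 0.50372458 -0.05173866 -0.86231355]
clock 14.53 shift mm [-142.4   10.8   36.2] turn [-0.059 -0.528  0.019]
clock 14.53 shift mm [-3.6  8.7 -2. ] turn [-0.061  0.002  0.002]
```

apply_moves([
  [[0,0,0,0,-0.06,0,255],[0,0,0,0,-0.07,0,255],[0,0,0,-0.01,-0.08,0,255],[0,0,0,-0.01,-0.08,0,255],[0,0,0,-0.01,-0.08,0,255],[0,0,0,-0.01,-0.08,0,255],[0,0,0,-0.01,-0.07,0,255],[0,0,0,0,0,0,255]],
])

```text
clock: 15.52
tcp_pos: [571.1, -27.2, 138.4]
orientation: [[0.991, 0.132, 0.014], [0.132, -0.991, 0.006], [0.015, -0.004, -1.0]]
contact_force: [-0.4, 0.8, -4.1]
width: 55.9
```

```bash
python3 -c "
from h import *
go(467,-48,35,.108)"
```

```text
clock 15.53 shift mm [-107.5    7.3  101.8] turn [-0.004 -0.015  0.024]
```

apply_moves([
  [[-0.04,0.002,0.02,-0.004,-0.015,0.024,255],[-0.04,0.002,0.03,0,0,0,255],[-0.026,0.001,0.03,0,0,0,255],[0,0,0.02,0,0,0,255],[0,0,0,0,0,0,255]],
])

```text
clock: 16.15
tcp_pos: [463.7, -44.6, 37.2]
orientation: [[0.994, 0.106, -0.005], [0.106, -0.994, 0.001], [-0.005, -0.002, -1.0]]
contact_force: [0.2, 0.2, -4.3]
width: 55.7
```

```bash
python3 -c "
from h import *
go(467,-48,14.6,.108)"
```

```text
clock 16.15 shift mm [ 3.   3.8 22.6] turn [-0.002  0.005 -0.002]
```

apply_moves([
  [[0.003,0.004,0.012,0,0,0,255],[0,0,0.009,0,0,0,255],[0,0,0.001,0,0,0,255],[0,0,0,0,0,0,0],[0,0,0,0,0,0,0],[0,0,0,0,0,0,0],[0,0,-0.03,0,0,0,0],[0,0,-0.055,0,0,0,0]],
])

```text
clock: 17.15
tcp_pos: [467.2, -48.0, 100.7]
orientation: [[0.994, 0.107, -0.007], [0.107, -0.994, 0.002], [-0.007, -0.003, -1.0]]
contact_force: [0.5, 0.4, 0.4]
width: 85.8
```

apply_moves([
  [[0.005,0.055,-0.02,0,0,0,0],[0.006,0.055,-0.01,0,0,0,0],[0.006,0.055,0,0,0,0.117,0],[0,0,0,0,0,0.117,0],[0,0,0,0,0,0.117,0],[0,0,0,0,0,0,0]],
])

```text
clock: 17.9
tcp_pos: [502.9, -210.6, 130.9]
orientation: [[0.971, -0.24, -0.003], [-0.24, -0.971, 0.0], [-0.003, 0.0, -1.0]]
contact_force: [0.1, 0.0, 0.1]
width: 87.1
```

```bash
python3 - <<'E'
from h import *
go(501,-211.5,12,-.244)
p,_=grab_frame('top');print(rects(p,'top',44,600,2500,(232,222,462,303)));np.savez('top2',p=p)
for c in((246,240,268,278),(345,250,367,292)):
    try:print(gold(p,'top',c))
    except Exception as e:print(e)
E
```

```text
clock 17.9 shift mm [ -1.3   1.2 118.9] turn [0.    0.003 0.001]
[(498.4, 179.7, 111, 57, np.float64(0.133))]
(24, (np.float64(257.5), np.float64(262.5)), array([485.8, 177.4]))
(25, (np.float64(355.6), np.float64(276.44)), array([454.5, -49.3]))
```

The middle disc also reads low, at x=454 against an expected 467. I'll look before going on.

```bash
python3 - <<'E'
from h import *
a=np.load('top0.npz')['p'];p=np.load('top2.npz')['p']
f=lambda i:cv2.resize(i[225:305,225:385],(800,400),interpolation=cv2.INTER_CUBIC)[:300 if 0 else 400]
cv2.imwrite('pics/t3.png',np.vstack([cv2.resize(f(a),(600,300)),cv2.resize(f(p),(600,300))])[...,::-1])
E
```

```text
(no output)
```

View pics/t3.png

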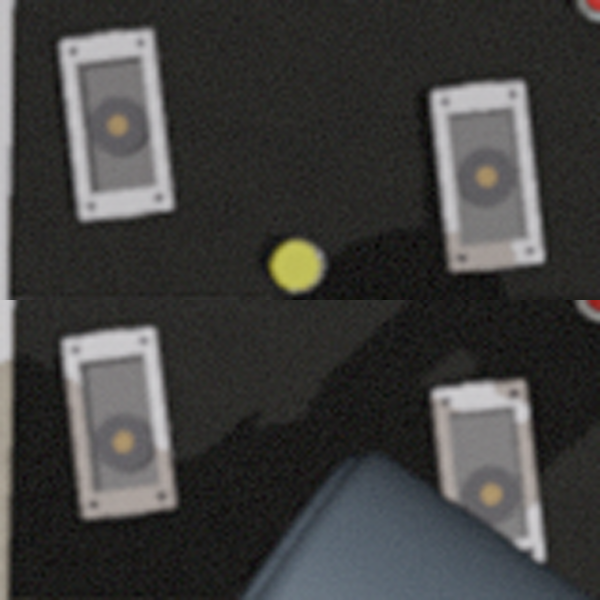

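```bash
python3 - <<'E'
from h import *
s=observe();m=camera_model('wrist');R=np.array(s['orientation']);C=np.eye(4)
C[:3,:3]=R.T@np.array(m['pose'])[:3,:3];C[:3,3]=R.T@(np.array(m['pose'])[:3,3]-s['tcp_pos'])
print(C.round(3).tolist());np.save('camtool',C)
M=dict(m);M['pose']=C
q=cv2.imread('pics/w2.png')[...,::-1]
n,uv,x=gold(q,'wrist',(270,346,380,380),-23.2,M);print('w2 gold in tool frame',n,uv,x)
print('w2 far outer edge',ray('wrist',(324,166),-31.2,M)[:2],'channel edge',ray('wrist',(322,212),-31.2,M)[:2])
# t1 (scale 1.6): far-down
print('t1 far outer',ray('wrist',(601-400)*np.array([1.6,0])+[0,165] ,-31.2,M)[:2])
for v in (250,256,262,280):print('disc far edge if v',v,ray('wrist',(325,v),-23.2,M)[:2], 'base',ray('wrist',(325,v),2.8,M)[:2])
q=cv2.imread('pics/t1.png')[:,400:];k=q[130:245,202,:].mean(1).round().astype(int);print(k.tolist())
q=cv2.imread('pics/w2.png');print(q[200:400:4,325].mean(1).round().astype(int).tolist())
E
```

```text
[[0.001, -0.968, -0.249, 68.774], [1.0, 0.001, 0.001, 0.25], [-0.0, -0.249, 0.968, -162.49], [0.0, 0.0, 0.0, 1.0]]
w2 gold in tool frame 243 (np.float64(324.00411522633743), np.float64(349.8065843621399)) [-9.9  1. ]
w2 far outer edge [56.53902714  0.82604562] channel edge [42.30366286  0.23155581]
t1 far outer [56.83931195  0.09679314]
disc far edge if v 250 [27.58148589  1.25847102] base [19.89248303  1.44671317]
disc far edge if v 256 [25.45608508  1.26412454] base [17.37035227  1.45342198]
disc far edge if v 262 [23.31512613  1.26981944] base [14.82975927  1.4601799 ]
disc far edge if v 280 [16.79717315  1.28715705] base [7.09515709 1.48075377]
[182, 182, 183, 152, 136, 136, 137, 137, 136, 136, 136, 136, 137, 136, 136, 137, 136, 136, 137, 136, 136, 137, 137, 137, 137, 136, 136, 136, 136, 135, 133, 96, 85, 85, 85, 85, 86, 85, 86, 84, 85, 85, 85, 85, 85, 100, 108, 109, 108, 108, 108, 108, 108, 108, 108, 108, 108, 108, 108, 108, 95, 40, 38, 41, 44, 47, 50, 53, 55, 57, 61, 62, 64, 65, 66, 67, 68, 69, 68, 69, 68, 68, 67, 65, 63, 60, 86, 108, 108, 108, 108, 107, 108, 107, 107, 107, 108, 107, 108, 107, 108, 107, 108, 131, 135, 135, 136, 124, 101, 87, 59, 54, 56, 55, 56]
[182, 181, 181, 180, 92, 91, 92, 91, 92, 92, 91, 92, 92, 91, 91, 91, 92, 92, 61, 62, 62, 62, 62, 61, 72, 71, 71, 49, 62, 71, 77, 80, 82, 78, 73, 64, 48, 102, 102, 89, 72, 71, 72, 72, 72, 72, 67, 66, 66, 64]
```

This picture compares before (top) and after (bottom). Both the left and middle discs now sit about 12 mm towards the near end, not the full 22 mm. The left disc was still centred when its far end was down. So the two look alike, and the right case has to be rocked and measured before I decide.

apply_moves([
  [[-0.001,0.001,0.04,0,0,0,0],[0,0,0.05,0,0,0,0],[0,0,0.028,0,0,0,0],[0,0,0,0,0,0,255],[0,0,0,0,0,0,255],[0,0,0,0,0,0,255],[0,0,0,0,0,0,255]],
])

```text
clock: 18.82
tcp_pos: [502.4, -212.1, 14.2]
orientation: [[0.971, -0.241, -0.001], [-0.241, -0.971, -0.002], [-0.0, 0.002, -1.0]]
contact_force: [-1.0, 0.9, 4.3]
width: 55.7
```

apply_moves([
  [[0,0,-0.04,0,0,0,255],[0.02,0,-0.045,0,0,0,255],[0.03,0,-0.04,0,0,0.12,255],[0,0,0,0,0,0.13,255],[0,0,0,0,0,0.12,255],[0,0,0,0,0,0,255]],
])

```text
clock: 19.58
tcp_pos: [549.8, -222.9, 137.6]
orientation: [[0.818, -0.575, -0.004], [-0.575, -0.818, 0.001], [-0.004, 0.001, -1.0]]
contact_force: [0.6, 0.2, -4.1]
width: 55.3
```

```bash
python3 - <<'E'
from h import *
s=observe();print(s['clock'],s['tcp_pos'],s['width'],np.round(s['joint_positions'],2),s['moment'].round(3))
E
```

```text
19.575 [ 549.81443272 -222.86636541  137.56128823] 55.25119409862382 [-0.57  0.59  1.59 -0.    0.96  1.61] [ 0.065  0.023 -0.018]
```

apply_moves([
  [[0,0,0,0,-0.14,0,255],[0,0,0,0,-0.14,0,255],[0,0,0,0,-0.14,0,255],[0,0,0,0,-0.13,0,255],[0,0,0,0,0,0,255],[0,0,0,0,0,0,255],[0,0,0,0,0,0,255],[0,0,0,0,0,0,255]],
])

```text
clock: 20.58
tcp_pos: [550.3, -223.1, 138.7]
orientation: [[0.696, -0.576, -0.429], [-0.491, -0.818, 0.3], [-0.523, 0.001, -0.852]]
contact_force: [-0.4, 0.9, -3.9]
width: 55.7
```

apply_moves([
  [[0,0,0,0,0,0,255],[0,0,0,0,0,0,255],[0,0,0,0,0,0,255],[0,0,0,0,0,0,255],[0,0,0,0,0,0,255],[0,0,0,0,0,0,255]],
])

```text
clock: 21.32
tcp_pos: [550.4, -223.4, 137.6]
orientation: [[0.695, -0.576, -0.43], [-0.491, -0.817, 0.301], [-0.525, 0.001, -0.851]]
contact_force: [-0.3, 0.2, -2.7]
width: 55.9
```

```bash
python3 - <<'E'
from h import *
s=observe();print(s['clock'],s['moment'].round(3),np.round(s['joint_positions'],2))
q,_=grab_frame('wrist');cv2.imwrite('pics/w5.png',q[...,::-1]);print(q[150:400:4,325].mean(1).round().astype(int).tolist())
E
```

```text
21.325 [-0.305 -0.463 -0.035] [-0.58  0.84  1.17  0.02  1.68  1.6 ]
[44, 43, 43, 50, 66, 134, 184, 236, 240, 240, 240, 240, 240, 240, 240, 240, 240, 135, 137, 137, 137, 136, 137, 137, 84, 85, 86, 84, 85, 110, 109, 109, 108, 108, 108, 107, 107, 111, 155, 42, 43, 50, 57, 63, 66, 68, 69, 68, 66, 89, 107, 107, 134, 136, 135, 135, 135, 135, 100, 55, 55, 55, 56]
```

apply_moves([
  [[0,0,0,0,0.13,0,255],[0,0,0,0,0.14,0,255],[0,0,0,0,0.14,0,255],[0,0,0,0,0.14,0,255],[0,0,0,0,0.14,0,255],[0,0,0,0,0.14,0,255],[0,0,0,0,0.13,0,255],[0,0,0,0,0.12,0,255]],
])

```text
clock: 22.38
tcp_pos: [549.3, -222.6, 137.9]
orientation: [[0.706, -0.576, 0.411], [-0.497, -0.817, -0.291], [0.504, 0.001, -0.864]]
contact_force: [-0.0, -1.4, -4.3]
width: 55.6
```

apply_moves([
  [[0,0,0,0,0,0,255],[0,0,0,0,0,0,255],[0,0,0,0,0,0,255],[0,0,0,0,0,0,255],[0,0,0,0,0,0,255],[0,0,0,0,0,0,255],[0,0,0,0,0,0,255],[0,0,0,0,0,0,255]],
])

```text
clock: 23.38
tcp_pos: [550.4, -223.3, 137.6]
orientation: [[0.707, -0.576, 0.411], [-0.497, -0.817, -0.291], [0.503, 0.001, -0.864]]
contact_force: [-0.6, -0.4, -3.1]
width: 56.0
```

```bash
python3 - <<'E'
from h import *
s=observe();print(s['clock'],s['moment'].round(3),np.round(s['joint_positions'],2))
q,_=grab_frame('wrist');cv2.imwrite('pics/w6.png',q[...,::-1]);print(q[150:400:4,325].mean(1).round().astype(int).tolist())
a=cv2.imread('pics/w5.png')[120:400,120:520];b=q[120:400,120:520,::-1];cv2.imwrite('pics/w56.png',np.hstack([a,b]))
go(502,-212,35,-.244)
E
```

```text
23.375 [ 0.418  0.514 -0.021] [-0.56  0.52  1.99 -0.27  0.11  1.88]
[164, 164, 162, 91, 82, 123, 164, 163, 162, 163, 163, 163, 163, 164, 162, 163, 163, 91, 82, 83, 82, 82, 82, 81, 60, 56, 57, 56, 55, 62, 65, 64, 65, 65, 64, 64, 64, 63, 91, 38, 54, 65, 67, 72, 72, 69, 63, 60, 47, 51, 64, 64, 71, 81, 81, 81, 82, 82, 68, 67, 67, 67, 67]
clock 23.43 shift mm [-91.5  18.5  65.5] turn [ 0.099 -0.521 -0.361]
```

View pics/w56.png

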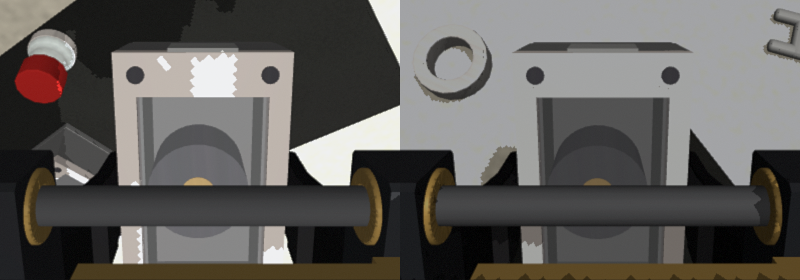

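The right case shows its disc mid-channel in both the far-down and near-down views (dot at v≈300, disc edge at v≈245), so it is stuck. I'll put it back, then test left and middle more closely with longer holds.

apply_moves([
  [[0,0,0,0,-0.09,0,255],[0,0,0,0,-0.11,0,255],[0,0,0,0,-0.11,0,255],[0,0,0,0,-0.11,0,255],[0,0,0,0,-0.105,-0.1,255],[0,0,0,0,0,-0.13,255],[0,0,0,0,0,-0.13,255],[0,0,0,0,0,0,255]],
])

```text
clock: 24.42
tcp_pos: [550.7, -223.5, 137.4]
orientation: [[0.968, -0.253, -0.001], [-0.253, -0.968, -0.007], [0.001, 0.007, -1.0]]
contact_force: [0.7, -0.4, -3.6]
width: 55.8
```

```bash
python3 -c "
from h import *
go(502,-212,35,-.244)"
```

```text
clock 24.43 shift mm [-50.1   0.4 102.4] turn [ 0.007 -0.001 -0.012]
```

apply_moves([
  [[-0.02,0,0.03,0.007,0,-0.012,255],[-0.03,0,0.04,0,0,0,255],[0,0,0.035,0,0,0,255],[0,0,0.012,0,0,0,255],[0,0,0.005,0,0,0,255],[0,0,0,0,0,0,255]],
])

```text
clock: 25.18
tcp_pos: [503.1, -212.0, 16.4]
orientation: [[0.971, -0.24, 0.002], [-0.24, -0.971, -0.001], [0.002, 0.001, -1.0]]
contact_force: [0.4, 0.2, -4.1]
width: 55.5
```

apply_moves([
  [[0,0,0,0,0,0,0],[0,0,0,0,0,0,0],[0,0,0,0,0,0,0],[0,0,-0.03,0,0,0,0],[0,0,-0.055,0,0,0,0],[-0.022,-0.045,-0.03,0,0,0,0],[-0.026,-0.053,0,0,0,0,0],[-0.026,-0.053,0,0,0,-0.117,0]],
])

```text
clock: 26.18
tcp_pos: [466.3, -45.9, 131.7]
orientation: [[0.992, -0.123, 0.003], [-0.123, -0.992, -0.001], [0.003, 0.001, -1.0]]
contact_force: [1.3, 0.4, -0.9]
width: 86.9
```

apply_moves([
  [[0,0,0,0,0,-0.117,0],[0,0,0,0,0,-0.117,0],[0,0,0,0,0,0,0]],
])

```text
clock: 26.55
tcp_pos: [466.3, -46.8, 131.0]
orientation: [[0.994, 0.108, 0.001], [0.108, -0.994, -0.0], [0.001, 0.0, -1.0]]
contact_force: [0.2, 0.9, 0.0]
width: 86.9
```

```bash
python3 - <<'E'
from h import *
go(467,-48,13,.108)
q,_=grab_frame('wrist');cv2.imwrite('pics/w7.png',q[...,::-1])
print(gold(q,'wrist',(270,180,400,305)))
p,_=grab_frame('top');np.savez('top3',p=p);print(rects(p,'top',44,600,2500,(232,222,462,303)))
for c in((246,240,268,278),(417,240,437,278)):print(gold(p,'top',c))
s,_=grab_frame('side');np.savez('side3',p=s);f=lambda i:i[170:350,220:340]
cv2.imwrite('pics/s3.png',np.hstack([cv2.resize(f(np.load('side0.npz')['p']),(400,600)),cv2.resize(f(s),(400,600))])[...,::-1])
E
```

```text
clock 26.55 shift mm [  0.5   1.2 118. ] turn [ 0.    -0.001  0.   ]
(282, (np.float64(326.1241134751773), np.float64(256.68794326241135)), array([454.9, -51.4]))
[(498.2, 180.0, 111, 57, np.float64(0.128)), (502.3, -210.3, 113, 57, np.float64(-0.239))]
(24, (np.float64(257.5), np.float64(262.5)), array([485.8, 177.4]))
(22, (np.float64(424.90909090909093), np.float64(254.0909090909091)), array([ 506.7, -209.4]))
```

View pics/w7.png

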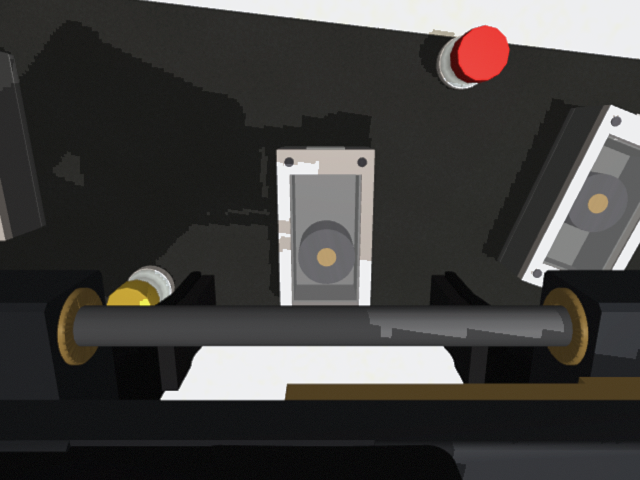

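The middle disc now sits low in its channel, with its dot at (326,257) and a gap to the far wall from v≈175 to 222. The right disc has also shifted about +4 mm. I'll regrip the middle case and tip it far end down with a longer hold as the deciding test.

apply_moves([
  [[0,0.001,0.04,0,0,0,0],[0,0,0.05,0,0,0,0],[0,0,0.027,0,0,0,0],[0,0,0,0,0,0,255],[0,0,0,0,0,0,255],[0,0,0,0,0,0,255],[0,0,0,0,0,0,255]],
])

```text
clock: 27.58
tcp_pos: [467.2, -48.3, 14.8]
orientation: [[0.994, 0.109, 0.002], [0.109, -0.994, -0.001], [0.002, 0.001, -1.0]]
contact_force: [-1.6, 0.2, 3.0]
width: 55.5
```

apply_moves([
  [[0,0,-0.04,0,0,0,255],[0,0,-0.045,0,0,0,255],[0,0,-0.04,0,0,0,255],[0,0,0,0,-0.14,0,255],[0,0,0,0,-0.14,0,255],[0,0,0,0,-0.14,0,255],[0,0,0,0,-0.13,0,255],[0,0,0,0,0,0,255]],
])

```text
clock: 28.58
tcp_pos: [467.7, -47.7, 137.0]
orientation: [[0.848, 0.11, -0.518], [0.094, -0.994, -0.057], [-0.521, -0.0, -0.853]]
contact_force: [0.7, 0.7, -3.4]
width: 55.6
```

apply_moves([
  [[0,0,0,0,0,0,255],[0,0,0,0,0,0,255],[0,0,0,0,0,0,255],[0,0,0,0,0,0,255],[0,0,0,0,0,0,255],[0,0,0,0,0,0,255],[0,0,0,0,0,0,255],[0,0,0,0,0,0,255]],
])

```text
clock: 29.58
tcp_pos: [466.4, -48.0, 138.6]
orientation: [[0.847, 0.109, -0.52], [0.093, -0.994, -0.057], [-0.523, 0.0, -0.852]]
contact_force: [0.5, 0.2, -3.6]
width: 56.3
```

```bash
python3 - <<'E'
from h import *
s=observe();print(s['clock'],s['tcp_pos'],s['orientation'][2],s['moment'].round(3),np.round(s['joint_positions'],2))
q,_=grab_frame('wrist');cv2.imwrite('pics/w8.png',q[...,::-1]);print(q[150:400:4,325].mean(1).round().astype(int).tolist())
a=cv2.imread('pics/w5.png')[120:400,120:520];b=q[120:400,120:520,::-1];cv2.imwrite('pics/w58.png',np.hstack([a,b]))
go(467,-48,35,.108)
E
```

```text
29.575 [466.37221527 -48.01150451 138.58476576] [-5.22733328e-01  1.01427348e-04 -8.52496251e-01] [ 0.105 -0.588 -0.027] [-0.23  0.69  1.53 -0.17  1.44  1.3 ]
[42, 42, 42, 49, 65, 199, 241, 182, 184, 184, 182, 184, 184, 183, 183, 183, 184, 108, 109, 109, 107, 107, 107, 108, 107, 151, 154, 154, 155, 156, 156, 157, 155, 134, 107, 108, 107, 107, 106, 38, 43, 52, 56, 64, 66, 69, 68, 68, 65, 109, 136, 136, 135, 136, 136, 135, 136, 137, 99, 54, 56, 55, 56]
clock 29.62 shift mm [54.7  0.1 88. ] turn [0.    0.55  0.001]
```

View pics/w58.png

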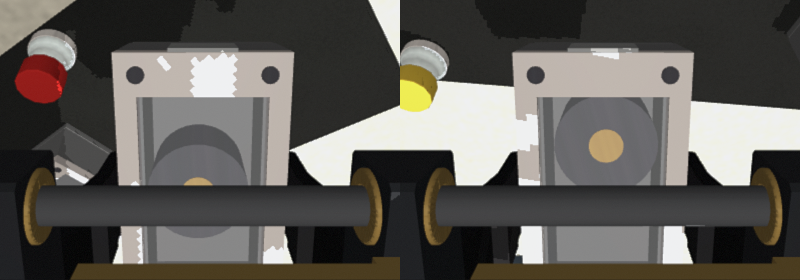

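This decides it. In the right half (the middle case) the disc has slid fully against the low far wall, with its dot at about (606,145) in the composite. The stuck right case's disc, in the left half, stayed mid-channel. So the middle case is the loose one, and I'll carry it, still tipped, to the tile.

apply_moves([
  [[0.01,0.003,-0.02,0,0,0,255],[0.02,0.006,-0.018,0,0,0,255],[0.026,0.008,-0.02,0,0,0,255],[0.026,0.008,-0.02,0,0,0,255],[0.026,0.008,-0.02,0,0,0,255],[0.026,0.007,-0.017,0,0,0,255],[0.022,0.006,-0.012,0,0,0,255],[0.01,0.003,-0.007,0,0,0,255]],
])

```text
clock: 30.62
tcp_pos: [682.7, -73.8, 164.8]
orientation: [[0.847, 0.109, -0.52], [0.093, -0.994, -0.057], [-0.523, -0.0, -0.852]]
contact_force: [-1.5, 0.5, -4.1]
width: 55.5
```

apply_moves([
  [[0,0,0,0,0,0,255],[0,0,0,0,0,0,255],[0,0,0,0,0,0,255]],
])

```text
clock: 31.0
tcp_pos: [681.3, -73.5, 166.2]
orientation: [[0.847, 0.109, -0.52], [0.093, -0.994, -0.057], [-0.524, -0.0, -0.852]]
contact_force: [0.2, 0.2, -3.6]
width: 55.8
```

```bash
python3 - <<'E'
from h import *
s=observe();R=np.array(s['orientation']);print(s['clock'],s['tcp_pos'],'tilt',np.degrees(np.arcsin(-R[2,0])),'origin',s['tcp_pos']+R@[1,0,10.8],np.round(s['joint_positions'],2))
go(682,-73.5,166,.108,.55)
q,_=grab_frame('wrist');t,_=grab_frame('side');cv2.imwrite('pics/f1.png',np.hstack([cv2.resize(q,(400,300)),cv2.resize(t,(400,300))])[...,::-1])
E
```

```text
31.0 [681.26741853 -73.51424216 166.24073077] tilt 31.571438874942505 origin [676.49328403 -74.03520075 156.51569905] [-0.2   0.94  0.84 -0.17  1.89  1.25]
clock 31.0 shift mm [ 0.7  0.1 -0.2] turn [0.    0.001 0.001]
```

View pics/f1.png

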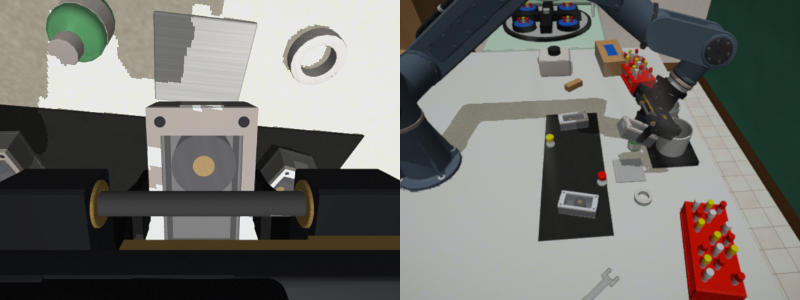

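The loose case is over the tile, far end down, with its disc at the low wall (dot at (203,166) in the left half). The other two cases stand flat on the mat and the bystanders haven't moved. I'm handing in.

```bash
python3 -c "
from workcell import *
print(job_done())"
```

```text
the job is handed in; nothing more can be done
None
```

The middle case holds the loose weight. I handed in at about 31 s with it held over the steel tile, far end down, and its weight at the low end.

**Rocking:** I rocked the cases left, middle, right, each about 30–32° far end down and then near end down, and set each back flat on the mat. The middle case stopped at 25° near end down at first, so I added the rest to reach 30°.

**Finding the loose one:** After its first rocking, the middle disc lay about 12 mm towards the near end. I picked the case up again and held it far end down, and the disc slid fully to the far wall. The left and right discs stayed near mid-channel in the wrist views.

**Last checks:**
- **Position:** by the arm's measured pose, the case's underside centre is at about (676, -74, 157) mm. That is within a few mm of the tile centre and about 15 cm above it.
- **Tilt and grip:** the tilt is 31.6°, and the gripper opening is 55.8 mm around the 56 mm case.
- **Weight and bench:** the disc is seen at the low end, the other two cases stand flat on the mat, and the bystanders look undisturbed.

**What disagreed:**
- **"Stuck" discs moved:** the left disc ended about 12 mm from its middle, towards the near end, and the right disc about 4 mm, towards the far end. My first reading, after rocking the left case, was therefore that it was the loose one.
- **Left case less tested:** I held the left case far end down for only about half a second and did not test it again. The verdict rests on only the middle disc being seen to run the full length to the low end.
- **Joint 5 near its limit:** joint 5 read 0.00 rad, right at its lower limit, during the left case's near-end tip. I kept it clear of that afterwards.

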